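Slide the patient's card home in the card terminal and confirm

ROBOT

A 7-joint arm with a two-finger parallel gripper is mounted at the origin on the work surface. World frame = base frame: x ahead of the robot, y to its left, z up, the work surface at z = 0. Lengths are in mm, angles in degrees, forces in N, time in s.
With the tool pointing down it reaches from about 425 to 875 mm from the base axis. Payload 4.7 kg.
Tool frame: the origin (TCP) lies midway between the tips of the shut fingers; the grasp point (between the pads) lies 19 mm behind it; z points along the fingers, x is the direction in which the jaws open and shut, and the axes are right-handed (so a half turn about z gives the same grasp; the last joint's range is limited). The gripper opens to 87 mm and grips with 3 to 60 N. Pads are 19 mm wide; open, the fingers measure 117 mm over their backs; the gripper's body (75 mm by 190 mm) begins 51 mm behind the grasp point.
Start: joints at [-69.093, 18.392, -4.016, 83.108, 1.295, 78.541, -3.26], TCP at [223.401, 610.426, 202.087] pointing down, gripper open.
Joint ranges: [-163.93, 163.93], [-17.29, 119.83], [-79.2, 71.16], [3.27, 140.29], [-89.18, 269.18], [5.43, 117.66], [-154.24, 154.24]. Speed limits (degrees/s): [147.25, 147.25, 180, 180, 180, 180, 180].

INTERFACE

Orientations are given as a 3x3 rotation matrix whose columns are the frame's x, y, z axes.
In Python, from workcell import sense, imaging, r gives the robot as it stands.
- The arm moves only by the shell command python3 -m inch 'ROWS' [FORCE]. ROWS is JSON, a list of rows, each a list of 5 numbers: the shift along the world's x, y, z in cm, then the turn about the world's z in degrees, then the opening, from 0 (shut) to 1 (fully open). In form: [[tx, ty, tz, turn, hand], ...]. A call has exactly 8 rows; each row is the pose to reach, as a shift and turn from the pose commanded when the call began; what a row does not reach only later rows make up. A row lasts 1/8 s, in which the tool goes at most 62.5 mm and 10.7 degrees, less where a joint would pass 70% of its speed; a pose out of reach is approached as far as the arm can. A call with a gripper value outside its range is refused whole. The fingers move at their own pace and stop on an object; FORCE is the grip in N (left out, the last holds). Time passes only in rows, so rows that repeat a pose let the fingers close, or fill a call up. It gives the time, the measured TCP pose, the force and the opening at its end, in the units of the state.
- sense(): the state, without advancing time (a new reading comes with each control period).
- imaging.camera(name): name is "side" or "top"; returns a dict with "img" (384x512x3 uint8, red, green, blue), "z_map" (384x512 float32, mm along the optical axis (not along the pixel's ray), 0 where there is no reading), "K" (3x3 intrinsics, pixels), "k1" (the pictures are not rectified: a ray, as slopes to the right and down, at radius r is drawn at 1 + k1 r^2 times it, then the intrinsics apply), "T" (4x4, takes a point from camera to world coordinates). Camera axes: x right, y down, z forward; pixel columns grow to the right and rows downward; lengths in mm; the calibration is good to about 2 mm. A picture is of the moment at which its call begins.
- r.close_job(): hands the job in, once; it reports no verdict.
Trained networks look in a picture, given as the dict that the camera call returned (one of the last four; its "shot" number tells which), for a name from the list of things; names that differ only in an ending like _2 or _b are one class to them, and where a whole thing is asked for, a point or a joint stands for the part that bears it (a point fixed in the world has none). Each returns a list of dicts, best first, with "score" (0 to 1); they miss things now and then, are a little off and sometimes report something else, mostly with a low value. They report only what shows in the picture. A call takes as long as a camera call. They do not tell look-alikes from the thing itself.
- imaging.recognise(picture, label): "box" ([left, top, right, bottom] in pixels, round what is visible of it).
- imaging.regions_of(picture, label): "mask" (384x512 bool, what is visible of it) and "box" ([left, top, right, bottom] in pixels, round what is visible of it).
- imaging.tip_of(picture, label): "uv" ([column, row] in pixels: a listed point, or the origin of a listed thing).
The state is a dict: "time": time; "joint_pos": joint angles; "qd": joint speeds; "joint_efforts": joint torques, N m; "tool_pos": TCP position; "eef_rot": TCP orientation; "force": force on the tool from outside, world axes, zero at the start; "torque": the same for the moment, N m; "finger_gap": opening from 0.0 (shut) to 1.0 (fully open).
Only numpy, scipy, OpenCV 4.12 (cv2) and the standard library are available. Lean on these libraries where they do the work, as an engineer would, in place of code of your own. Each camera call takes 0.05 s, during which the arm holds its last target. There are 200 camera calls.

TASK

Slide the patient's chip card flat across the desk pad, pressing only lightly on its top, into the slot at the foot of the card terminal, chip end first, until it is fully home against the stop. Then press the raised confirm key at the front right of the keypad and let go, leaving the card seated. Do not lift the card, lean on it or ram it, and leave everything else on the desk where it is.

Things in the scene. Friction and masses are not known exactly. Their poses are not given: they have to be found in the camera images.
- pad: Dark smooth vinyl desk pad, 460 x 660 mm, fixed; the card, the terminal and some of the clutter lie on it. Origin at the middle of its top face, which is somewhere between 2 and 5 mm above the desk (z = 0): only known as well as it is measured or felt.
- card: The patient's chip card: flat rigid white plastic, 86 mm long (its x), 54 mm wide (y), 2 mm thick, 14 g, loose on the desk pad, too thin to pinch. Metal chip near its +x end, which goes in first; grey photo field near the other end. Origin: centre of its underside, z up. Slightly bowed, it rests on its middle. Friction on the pad about 0.2; fingertips grip it much better. Over 25 N would mark it.
- card_nose (a point): Middle of the card's leading (chip) end, 43 mm ahead of its centre along +x, at its underside; axes as the card's.
- terminal: Grey card terminal fixed on the desk pad, 165 mm deep (its x), 112 mm wide (y), top sloping from 28 mm high in front to 63 mm at the back, keypad in front, display behind. Origin: middle of the slot mouth in the front face, at pad level; x points into the slot, y to its left, z up. The slot's floor is the pad itself (no sill); 57 mm wide, 6 mm high, mouth flared to 71 mm over the first 10 mm.
- slot_stop (a point): Where the middle of the card's nose ends when fully home: 40 mm inside the slot, at pad level, axes as the terminal's. From 30 mm in, spring contacts resist with about 2.5 N, then comes a hard stop; the card stays where it is left. Fully home, 46 mm stick out and the card's centre is 3 mm outside the mouth. Ramming the card in with more than 25 N would damage the reader.
- confirm_top (a point): Middle of the top of the confirm key: white cap 18 mm (front to back) by 30 mm wide with a small tick mark, standing 6 mm out of the slope at the front right of the keypad, 19 mm behind the front face, 33 mm to the right of the middle (terminal y = -33 mm), 38 mm above the pad. The other keys stand only 2 mm out.
- confirm (a joint): Travel of the confirm key in m: 0 up, 0.0035 fully down; it takes about 4 N and springs back when let go.
- soap: Clear pump bottle with a black pump, 68 mm across, 172 mm tall, loose. Leave alone. Origin at the centre of its underside.
- glasses_case: Dark closed spectacle case, 60 x 160 x 39 mm (long side along its y), loose. Leave alone. Origin at the centre of its underside.
- spectacles: Pair of black-framed spectacles standing open on the rims, 128 mm wide (its y), side arms reaching 138 mm along +x, 36 mm tall, loose. Leave alone. Origin at pad level midway between the lenses.
- near_card: Large white near-vision card with rows of black rings, 150 (its x) x 105 x 3 mm, loose, flat. Not the patient's card; leave alone. Origin at the centre of its underside.
- occluder: Black eye occluder lying flat: 130 mm handle along -x, 64 mm disc at +x, 5 mm thick, loose. Leave alone. Origin at desk level where handle meets disc.
- penlight: Slim aluminium penlight lying along its x, 130 mm long, 13 mm thick, loose. Leave alone. Origin at pad level under its middle.
Not all that is in view belongs to the job. What is shaped like the card but blue, brown or green is not meant.

How it is judged (in metres and radians):
On the way, in this order (a step that is already met when the one before it is completed fails the run):
1. the card is fully home in the slot (x of card_nose in the frame of slot_stop above -0.0025 m and horizontal distance between card_nose and slot_stop below 0.005 m and z of card in the frame of pad below 0.003 m), for 0.2 s.
2. the confirm key is pressed down (value of joint confirm above 0.002 m), for 0.05 s.
At the end, for the whole second after the job is handed in: The card lies flat on the pad in the slot, chip end in, its nose within 2.5 mm of the stop along the slot (5 mm in all) and square to the slot within 0.09 rad, at rest and released, after the confirm key was pressed at least 2 mm down with the card already home (all of step 1 and angle between the x axis of card and the x axis of terminal, either way round below 0.09 rad and linear speed of card below 0.01 m/s); the robot touches nothing.
It fails at once if the card is pressed with more than 25 N (contact force between the fingers and card above 25 N).
It fails at once if the card is rammed into the terminal with more than 25 N (contact force between card and terminal above 25 N).
It fails at once if the card is lifted off the pad (z of card in the frame of pad above 0.008 m).
It fails at once if something else on the desk is moved by more than 20 mm (distance of any of soap, glasses_case, spectacles, near_card, occluder, penlight from where it was at the start of the episode above 0.02 m).
It also fails if it takes over 70 s, if anything falls off the work surface, if the arm or the gripper's body presses on something with over 40 N, if the wrist force passes 120 N, or if a joint passes its speed limit or range.

## Working session

There is one attempt and no reset: what is moved stays moved. The work goes in short steps, Python scripts to look and compute and a shell command to move; the robot and the scene stay as the last step left them, time stands still between calls to the robot, and variables do not carry over. Pictures are saved under pics/ and viewed, about 8 in all and at most 12, crops included, and the job is handed in when it is done.

```bash
mkdir -p pics; ls; cat > h.py <<'E'
import numpy as np, cv2
from workcell import sense, imaging, r
def undist(p,u,v):
    K=p["K"]; d=np.array([(u-K[0,2])/K[0,0],(v-K[1,2])/K[1,1]]); s=d.copy()
    for _ in range(20): s=d/(1+p["k1"]*(s@s))
    return s
def onplane(p,u,v,z):
    s=undist(p,u,v); T=np.array(p["T"]); dirn=T[:3,:3]@np.array([s[0],s[1],1]); o=T[:3,3]
    return o+dirn*(z-o[2])/dirn[2]
def proj(p,P):
    T=np.array(p["T"]);c=T[:3,:3].T@(np.array(P)-T[:3,3]); s=c[:2]/c[2]; s=s*(1+p["k1"]*(s@s)); K=p["K"]
    return K[0,0]*s[0]+K[0,2],K[1,1]*s[1]+K[1,2]
def at(p,u,v):
    z=p["z_map"][int(round(v)),int(round(u))]; s=undist(p,u,v); T=np.array(p["T"])
    return T[:3,:3]@np.array([s[0]*z,s[1]*z,z])+T[:3,3]
def save(p,n,box=None,k=1):
    im=p["img"][:,:,::-1]
    if box: im=im[box[1]:box[3],box[0]:box[2]]
    cv2.imwrite("pics/"+n,cv2.resize(im,None,fx=k,fy=k,interpolation=cv2.INTER_CUBIC))
E
python3 - <<'E'
from h import *
np.set_printoptions(precision=1,suppress=True)
for n in("top","side"):
    p=imaging.camera(n); save(p,n+"0.png",k=1.5); print(n,p["K"].tolist(),p["k1"],p["T"].tolist())
    for l in("card","card_nose","terminal","slot_stop","confirm_top","soap","glasses_case","spectacles","near_card","occluder","penlight"):
        for d in imaging.tip_of(p,l)[:3]: print(l,round(d["score"],2),np.array(d["uv"]),onplane(p,*d["uv"],3.5))
E
```

```text
pics
top [[397.5155916649072, 0.0, 257.5701946567109], [0.0, 397.5155916649072, 188.20256125943874], [0.0, 0.0, 1.0]] -0.1316844161527865 [[0.020816099366589385, -0.9988031341452276, 0.04426047027349332, 431.04775404971735], [-0.9997378130686377, -0.021217134381136135, -0.0086103617456113, -10.278271901183734], [0.009539136643205732, -0.04406963161093273, -0.998982918994003, 1284.2288247859535], [0.0, 0.0, 0.0, 1.0]]
card 0.88 [149.9 245.9] [293.5 323.3   3.5]
card 0.83 [177.1 185.5] [491.  239.3   3.5]
card 0.8 [211.6 181.8] [505.3 127.6   3.5]
card_nose 0.96 [215.4 169.5] [545.4 116.3   3.5]
card_nose 0.87 [147.9 231.1] [341.2 331.    3.5]
card_nose 0.71 [180.2 172.5] [533.4 230.5   3.5]
terminal 0.57 [227.9 148.9] [613.3  77.6   3.5]
slot_stop 0.55 [213.7 184. ] [498.4 120.6   3.5]
confirm_top 0.6 [235.2 140.3] [642.   54.6   3.5]
confirm_top 0.53 [251.7 146.2] [623.8   0.6   3.5]
confirm_top 0.38 [121. 208.] [413.7 422.6   3.5]
soap 0.7 [118.5 143.5] [625.3 439.4   3.5]
soap 0.54 [236.8 139.7] [644.   49.4   3.5]
soap 0.47 [383.7 187.1] [ 500.2 -434.9    3.5]
glasses_case 0.82 [3
[... 916 characters left out ...]
05.2   3.5]
card_nose 0.74 [201.8 144.8] [334.3 330.7   3.5]
card_nose 0.7 [258.  218.6] [493.3 -67.8   3.5]
card_nose 0.66 [264.1 175. ] [541.5 129.6   3.5]
terminal 0.73 [287.1 184.7] [610.   71.7   3.5]
slot_stop 0.78 [295.4 179.9] [642.6  92.2   3.5]
confirm_top 0.57 [296.4 179.6] [646.3  93.3   3.5]
soap 0.8 [273.3 124.5] [625.8 438.9   3.5]
glasses_case 0.76 [283.1 334.8] [ 501.2 -435.1    3.5]
spectacles 0.84 [325.  267.1] [ 647.1 -264.1    3.5]
near_card 0.77 [298.6 151.8] [687.9 245.7   3.5]
occluder 0.49 [223.  132.9] [418.7 401.1   3.5]
penlight 0.81 [270.2 272.4] [ 499.1 -261.9    3.5]
penlight 0.71 [222.9 128.7] [420.3 431.1   3.5]
penlight 0.22 [300.7 199.5] [639.3  -2.6   3.5]
```

View pics/top0.png

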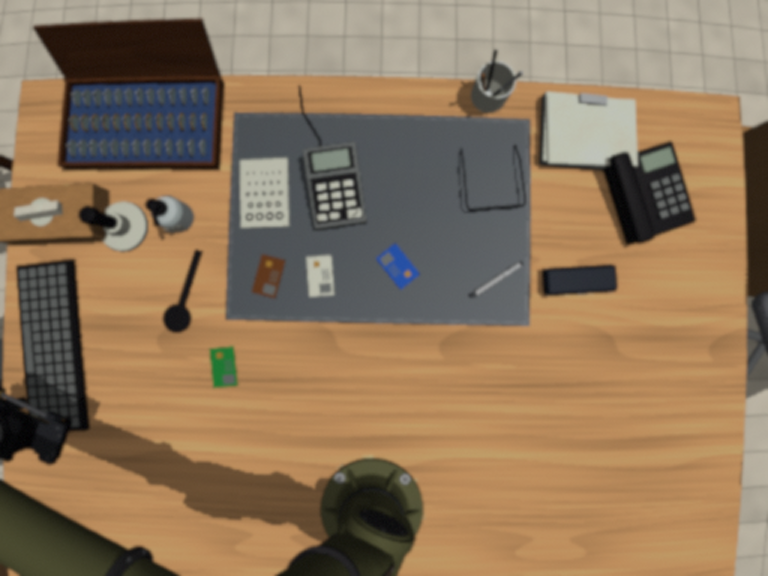

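View pics/side0.png

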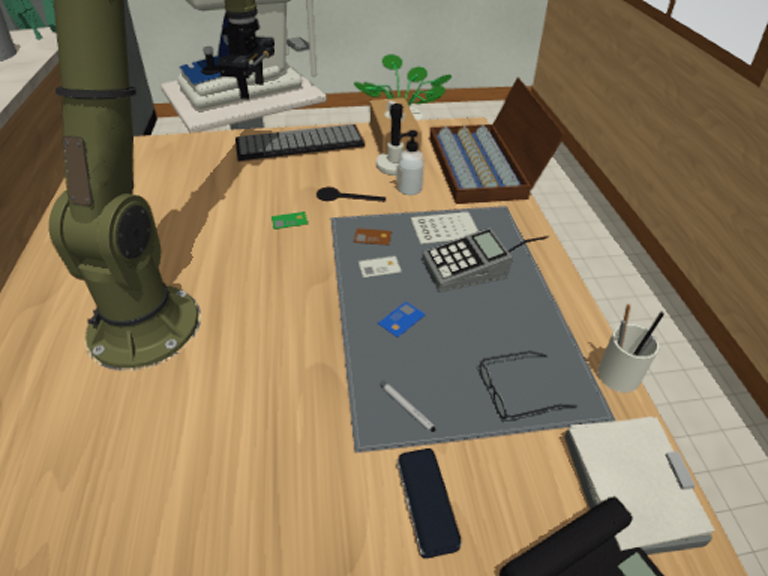

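Top view: white card at about (213,184) px with its chip towards the terminal. Terminal front edge runs about (208,152)–(242,147), confirm key is near (236,142). Taking enlarged crops and fitting next.

```bash
python3 - <<'E'
from h import *
np.set_printoptions(precision=1,suppress=True)
T=imaging.camera("top"); S=imaging.camera("side")
a=cv2.resize(T["img"][85:210,190:260,::-1],None,fx=4.6,fy=4.6,interpolation=cv2.INTER_CUBIC)
b=cv2.resize(S["img"][145:200,230:350,::-1],None,fx=3.8,fy=3.8,interpolation=cv2.INTER_CUBIC)
h=max(a.shape[0],b.shape[0]); c=np.zeros((h,a.shape[1]+b.shape[1],3),np.uint8); c[:a.shape[0],:a.shape[1]]=a; c[:b.shape[0],a.shape[1]:]=b
cv2.imwrite("pics/crop1.png",c); print(c.shape)
for n,p,z in(("top",T,5.5),("side",S,5.5)):
    for l in("card","terminal"):
        for d in imaging.regions_of(p,l)[:3]:
            m=d["mask"]; v,u=np.nonzero(m); col=p["img"][m].mean(0)
            if l=="card":
                q=np.array([onplane(p,x,y,z)[:2] for x,y in zip(u,v)],np.float32)
                e,V=np.linalg.eigh(np.cov(q.T)); ax=V[:,1]*np.sign(V[0,1]); print(n,l,d["score"],col,m.sum(),q.mean(0),np.degrees(np.arctan2(ax[1],ax[0])),np.sqrt(12*e))
            else: print(n,l,d["score"],d["box"],col,m.sum())
    # depth of pad
P=[at(T,u,v)[2] for u in range(250,340,5) for v in range(190,205,3)]; print("padz",np.median(P),np.std(P))
P=[at(T,u,v)[2] for u in range(250,340,5) for v in range(225,245,3)]; print("deskz",np.median(P))
E
```

```text
(575, 778, 3)
top card 0.84 [95.5 67.2 47.2] 433 [495.5 233. ] -11.216366742853944 [52.4 86.8]
top card 0.77 [ 64.  116.3  60.7] 438 [298.5 327.5] 6.457057039000756 [53.  87.7]
top card 0.76 [ 59.6  87.  148.1] 435 [521.  -44.5] 39.31529696279584 [54.1 82.6]
top terminal 0.72 [200.7, 56.6, 243.3, 151.8] [94.4 96.9 91.7] 2013
side card 0.72 [ 54.1  94.2 156.2] 316 [523.5 -48.1] 39.50448209708455 [49.  81.9]
side card 0.6 [ 62.  137.1  71.9] 150 [300.4 321.8] 8.830837591064999 [45.4 79.1]
side card 0.53 [114.9  79.9  50. ] 211 [501.2 230.1] -15.872302998467458 [54.  80.4]
side terminal 0.98 [280.9, 150.6, 338.1, 193.8] [ 98.9 101.4  94.6] 1662
side terminal 0.39 [220.3, 136.2, 409.1, 301.6] [ 94.8 100.1 100.5] 18602
padz 1.2019949992576358 3.5560120516195326
deskz -0.41007882425753905
```

View pics/crop1.png

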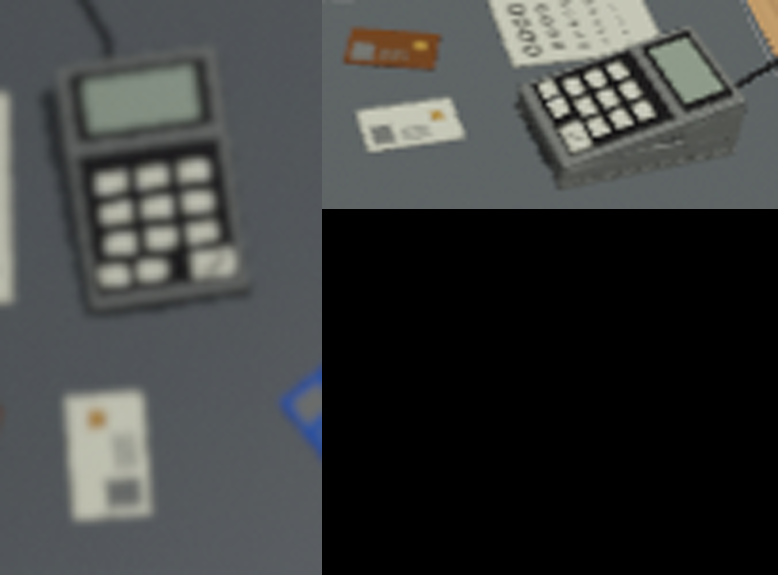

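The crop shows the card corners at about (65,395),(143,390),(152,515),(73,521), the terminal top corners at (88,308),(247,288),(211,52),(57,68), and the confirm key at (213,263). I'll fit poses from these points and both views.

```bash
cat > fit.py <<'E'
from h import *
from scipy.optimize import least_squares
np.set_printoptions(precision=2,suppress=True)
def pose(x,y,a,P,z): 
    c,s=np.cos(a),np.sin(a); return [x+c*P[0]-s*P[1],y+s*P[0]+c*P[1],z+P[2]]
def cardq(p,lo=130):
    # white card blob: edges-weighted whiteness
    cu,cv=CEN[p["name_"]]; im=p["img"].astype(float); 
    h=imaging
E
python3 - <<'E'
from fit import *
T=imaging.camera("top"); S=imaging.camera("side")
A=lambda x,y:((x+.5)/4.6-.5+190,(y+.5)/4.6-.5+85)
B=lambda x,y:((x-322+.5)/3.8-.5+230,(y+.5)/3.8-.5+145)
pz=3.5
obsT=[((0,56,28),A(88,308)),((0,-56,28),A(247,288)),((165,-56,63),A(212,52)),((165,56,63),A(57,68)),((19,-33,38),A(213,263))]
obsS=[((0,56,28),B(523,97)),((0,-56,28),B(560,170)),((165,-56,63),B(742,98)),((165,56,63),B(690,31)),((19,-33,38),B(574,136))]
def res(q,sets):
    return np.concatenate([np.subtract(proj(p,pose(q[0],q[1],q[2],P,pz)),uv) for p,o in sets for P,uv in o])
for nm,s in(("T",[(T,obsT)]),("S",[(S,obsS)]),("both",[(T,obsT),(S,obsS)])):
    f=least_squares(res,[600,80,0.1],args=(s,),x_scale=[1,1,.01]); print("terminal",nm,f.x[:2],np.degrees(f.x[2]),"\n",f.fun.reshape(-1,2).T)
# card: fractional-coverage centroid + axis from blurred whiteness
for n,p,(u0,v0,u1,v1) in(("top",T,(198,164,230,204)),("side",S,(236,165,272,188))):
    g=p["img"][v0:v1,u0:u1].astype(float).min(2); bg=np.median(g[[0,-1]]); w=(g>bg+25).astype(np.uint8)
    n_,lab,st,_=cv2.connectedComponentsWithStats(w); k=1+np.argmax(st[1:,4])
    cnt=max(cv2.findContours((lab==k).astype(np.uint8),cv2.RETR_EXTERNAL,cv2.CHAIN_APPROX_NONE)[0],key=cv2.contourArea)
    m=np.zeros_like(w); cv2.drawContours(m,[cnt],-1,1,-1); v,u=np.nonzero(m)
    q=np.array([onplane(p,x+u0,y+v0,5.5)[:2] for x,y in zip(u,v)])
    e,V=np.linalg.eigh(np.cov(q.T)); ax=V[:,1]*np.sign(V[0,1]); print(n,"card",q.mean(0),np.degrees(np.arctan2(ax[1],ax[0])),np.sqrt(12*e),m.sum())
E
```

```text
terminal T [605.41  81.09] 8.676860424086708 
 [[-0.07  0.35  0.96 -0.9  -0.35]
 [ 0.83  0.59 -1.61 -0.41  0.58]]
terminal S [605.96  71.41] 9.64658931799528 
 [[-1.9   0.55  1.31 -0.05  0.01]
 [-2.13  0.28  1.35 -1.2   1.1 ]]
terminal both [606.19  78.08] 9.063509422704625 
 [[ 0.89  1.29  1.56 -0.27  0.56 -2.04  0.02  0.83 -0.16 -0.43]
 [ 0.72  0.25 -1.9  -0.47  0.29 -3.41 -1.11  0.37 -2.11 -0.22]]
top card [499.54 122.73] 4.876028774529186 [59.19 91.61] 522
side card [501.12 120.2 ] 4.1541083150074245 [58.46 89.22] 300
```

```bash
python3 - <<'E'
from h import *
np.set_printoptions(precision=3,suppress=True)
s=sense(); print(s)
E
```

```text
{'time': 1.6, 'joint_pos': array([-69.093,  18.393,  -4.017,  83.108,   1.294,  78.54 ,  -3.26 ]), 'qd': array([-0.028,  0.111,  0.096, -0.092,  0.085,  0.009,  0.018]), 'joint_efforts': array([  0.   , -49.11 ,  -0.403, -31.276,  -0.064,   0.034,   0.   ]), 'tool_pos': array([223.397, 610.433, 202.075]), 'eef_rot': array([[ 0.344,  0.939,  0.   ],
       [ 0.939, -0.344,  0.   ],
       [ 0.   ,  0.   , -1.   ]]), 'force': array([-0.339, -1.076,  0.122]), 'torque': array([ 0.018,  0.01 , -0.016]), 'finger_gap': 1.001501383605585}
```

```bash
python3 -m inch '[[2.8,-5.3,0,4,0.2],[5.6,-10.6,0,8,0.2],[8.4,-15.9,0,12,0.2],[11.2,-21.2,0,16,0.2],[14,-26.5,0,20,0.2],[16.8,-31.8,0,24.6,0.2],[19.6,-37.1,0,24.6,0.2],[22.4,-42.4,0,24.6,0.2]]' 10
python3 -m inch '[[1.8,-3.3,-4,0,0.2],[3.5,-6.6,-8,0,0.2],[3.5,-6.6,-12,0,0.2],[3.5,-6.6,-15,0,0.2],[3.5,-6.6,-16.5,0,0.2],[3.5,-6.6,-17.5,0,0.2],[3.5,-6.6,-17.5,0,0.2],[3.5,-6.6,-17.5,0,0.2]]'
```

```text
time: 2.6
tool_pos: [448.2, 184.7, 202.5]
eef_rot: [[-0.079, 0.997, 0.001], [0.997, 0.079, 0.001], [0.001, 0.001, -1.0]]
force: [0.9, 0.1, -0.2]
finger_gap: 0.23
time: 3.6
tool_pos: [483.3, 120.8, 28.1]
eef_rot: [[-0.079, 0.997, 0.002], [0.997, 0.079, 0.001], [0.001, 0.002, -1.0]]
force: [0.6, 0.1, 0.2]
finger_gap: 0.205
```

```bash
python3 - <<'E'
from h import *
S=imaging.camera("side"); T=imaging.camera("top")
a=cv2.resize(T["img"][130:210,185:260,::-1],None,fx=5,fy=5,interpolation=cv2.INTER_CUBIC)
b=cv2.resize(S["img"][145:200,235:335,::-1],None,fx=4,fy=4,interpolation=cv2.INTER_CUBIC)
c=np.zeros((400,775,3),np.uint8); c[:,:375]=a; c[:220,375:]=b
cv2.imwrite("pics/near.png",c)
E
```

```text
(no output)
```

View pics/near.png

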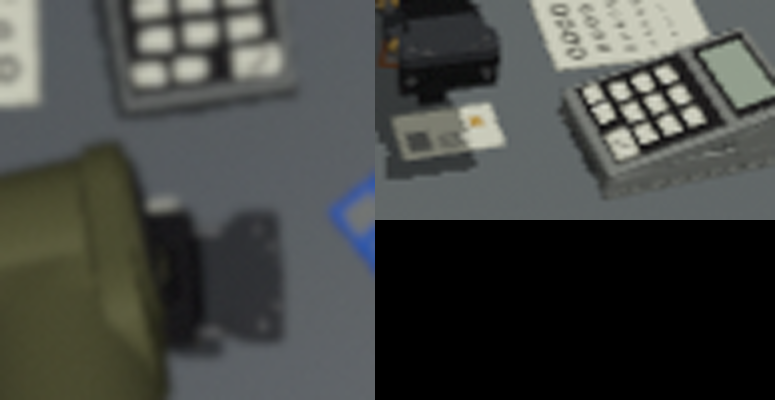

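Side crop: the fingers hang just above the middle/rear of the card, chip end free at (478,120). Now lowering carefully.

```bash
python3 -m inch '[[0,0,-1,0,0.2],[0,0,-1.6,0,0.2],[0,0,-1.9,0,0.2],[0,0,-2.0,0,0.2],[0,0,-2.0,0,0.2],[0,0,-2.0,0,0.2],[0,0,-2.0,0,0.2],[0,0,-2.0,0,0.2]]'
python3 -m inch '[[0,0,-0.03,0,0.2],[0,0,-0.06,0,0.2],[0,0,-0.09,0,0.2],[0,0,-0.12,0,0.2],[0,0,-0.12,0,0.2],[0,0,-0.12,0,0.2],[0,0,-0.12,0,0.2],[0,0,-0.12,0,0.2]]'
```

```text
time: 4.7
tool_pos: [482.5, 120.4, 7.2]
eef_rot: [[-0.078, 0.997, 0.0], [0.997, 0.078, 0.0], [0.0, 0.0, -1.0]]
force: [0.5, -0.2, 0.1]
finger_gap: 0.201
time: 5.7
tool_pos: [482.4, 120.4, 5.9]
eef_rot: [[-0.079, 0.997, 0.0], [0.997, 0.079, 0.0], [0.0, 0.0, -1.0]]
force: [-0.1, -0.3, 0.6]
finger_gap: 0.2
```

```bash
python3 -m inch '[[0,0,-0.02,0,0.2],[0,0,-0.04,0,0.2],[0,0,-0.06,0,0.2],[0,0,-0.06,0,0.2],[0,0,-0.06,0,0.2],[0,0,-0.06,0,0.2],[0,0,-0.06,0,0.2],[0,0,-0.06,0,0.2]]'
```

```text
time: 6.7
tool_pos: [482.4, 120.4, 5.3]
eef_rot: [[-0.078, 0.997, 0.0], [0.997, 0.078, 0.0], [0.0, 0.0, -1.0]]
force: [0.5, -0.3, -0.1]
finger_gap: 0.203
```

```bash
python3 -m inch '[[0,0,-0.02,0,0.2],[0,0,-0.04,0,0.2],[0,0,-0.06,0,0.2],[0,0,-0.06,0,0.2],[0,0,-0.06,0,0.2],[0,0,-0.06,0,0.2],[0,0,-0.06,0,0.2],[0,0,-0.06,0,0.2]]'
```

```text
time: 7.7
tool_pos: [482.4, 120.4, 4.7]
eef_rot: [[-0.078, 0.997, 0.0], [0.997, 0.078, 0.0], [0.0, 0.0, -1.0]]
force: [0.2, 0.4, -0.6]
finger_gap: 0.198
```

```bash
python3 -m inch '[[0,0,-0.02,0,0.2],[0,0,-0.04,0,0.2],[0,0,-0.05,0,0.2],[0,0,-0.05,0,0.2],[0,0,-0.05,0,0.2],[0,0,-0.05,0,0.2],[0,0,-0.05,0,0.2],[0,0,-0.05,0,0.2]]'
```

```text
time: 8.7
tool_pos: [482.4, 120.4, 4.2]
eef_rot: [[-0.078, 0.997, 0.0], [0.997, 0.078, 0.0], [0.0, 0.0, -1.0]]
force: [0.1, 1.4, 0.5]
finger_gap: 0.2
```

```bash
python3 -m inch '[[0,0,-0.02,0,0.2],[0,0,-0.04,0,0.2],[0,0,-0.05,0,0.2],[0,0,-0.05,0,0.2],[0,0,-0.05,0,0.2],[0,0,-0.05,0,0.2],[0,0,-0.05,0,0.2],[0,0,-0.05,0,0.2]]'
```

```text
time: 9.7
tool_pos: [482.4, 120.4, 3.7]
eef_rot: [[-0.078, 0.997, 0.0], [0.997, 0.078, 0.0], [0.0, 0.0, -1.0]]
force: [0.9, 0.2, -0.3]
finger_gap: 0.198
```

```bash
python3 -m inch '[[0,0,-0.02,0,0.2],[0,0,-0.04,0,0.2],[0,0,-0.05,0,0.2],[0,0,-0.05,0,0.2],[0,0,-0.05,0,0.2],[0,0,-0.05,0,0.2],[0,0,-0.05,0,0.2],[0,0,-0.05,0,0.2]]'
python3 - <<'E'
from h import *
S=imaging.camera("side"); save(S,"s2.png",[235,145,285,190],8)
E
```

```text
time: 10.7
tool_pos: [482.4, 120.4, 3.2]
eef_rot: [[-0.078, 0.997, 0.0], [0.997, 0.078, 0.0], [0.0, 0.0, -1.0]]
force: [-0.4, 0.1, -0.3]
finger_gap: 0.2
```

View pics/s2.png

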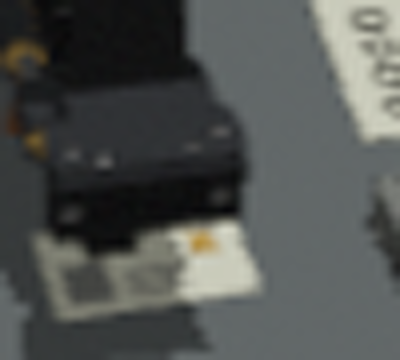

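```bash
python3 - <<'E'
from h import *
S=imaging.camera("side"); c=lambda P:np.round((np.array(proj(S,P))-[235,145]+.5)*8-.5)
print("tip near face z3",c([482,97,3.2]),"tcp",c([482,120,3.2]),"far tip",c([482,144,3]))
for u,v in((248.4,174.5),(248,172),(262,172)): print(u,v,at(S,u,v),onplane(S,u,v,5))
print("card near edge",c([500,95,5]),c([500,149,5]))
s=sense();print(s["joint_efforts"],s["torque"],s["force"])
E
```

```text
tip near face z3 [107. 305.] tcp [100. 269.] far tip [ 94. 233.]
248.4 174.5 [476.09217913  31.81021514  94.77262117] [488.35329785 136.73470284   5.        ]
248 172 [474.83722656  31.38815839 105.11896001] [488.53394142 150.06535682   5.        ]
262 172 [517.82454502  33.31167504  99.33263494] [536.33891224 144.4739054    5.        ]
card near edge [150. 302.] [134. 219.]
[-1.25227412e-03 -3.41875076e+01  2.08355829e+00 -2.49897659e+01
  2.99530348e-02  8.20217840e-02  1.78156593e-06] [ 0.04723534 -0.02191385  0.01765389] [ 0.10685907 -0.20563896  0.41027073]
```

```bash
python3 - <<'E'
from h import *
np.set_printoptions(precision=0,suppress=True)
S=imaging.camera("side"); T=imaging.camera("top")
for v in range(166,187): print(v,*[str(at(S,u,v))+str(S["img"][v,u]) for u in (246,248,250,255)])
E
```

```text
166 [468.  22. 137.][37 38 39] [474.  23. 135.][34 35 37] [480.  24. 134.][36 37 39] [495.  24. 132.][34 34 36]
167 [468.  21. 134.][34 36 37] [474.  25. 130.][31 33 34] [480.  24. 130.][33 34 34] [495.  25. 128.][23 24 25]
168 [469.  28. 124.][25 25 27] [474.  27. 124.][19 20 20] [480.  27. 124.][15 17 16] [495.  27. 122.][13 14 14]
169 [468.  26. 122.][12 14 13] [475.  30. 118.][14 13 14] [480.  27. 120.][13 13 14] [497.  38. 109.][15 16 16]
170 [468.  28. 117.][15 16 16] [475.  33. 112.][15 12 13] [481.  34. 110.][15 16 15] [496.  33. 109.][13 14 14]
171 [469.  33. 108.][13 13 14] [475.  31. 110.][10 13 12] [481.  35. 106.][14 16 16] [496.  34. 105.][14 16 16]
172 [469.  32. 105.][12 11 14] [475.  35. 102.][13 14 14] [481.  33. 103.][13 15 15] [497.  36.  99.][17 17 18]
173 [469.  30. 103.][15 13 15] [475.  31. 102.][14 14 16] [481.  34.  98.][15 15 15] [497.  35.  96.][59 59 54]
174 [469.  32.  97.][16 17 18] [475.  33.  96.][17 19 17] [482.  38.  91.][14 15 15] [511. 138.   4.][124 125 113]
175 [476. 100.  35.][13 14 15] [483. 102.  33.][15 15 15] [490. 105.  30.][ 9 11 11] [510
[... 608 characters left out ...]
07  97]
181 [476. 104.   6.][68 70 66] [483. 106.   3.][76 78 72] [490. 104.   4.][120 121 108] [506. 101.   5.][108 109  99]
182 [476. 102.   3.][81 82 77] [483. 101.   3.][92 93 86] [489. 100.   3.][125 126 113] [505.  94.   7.][120 121 109]
183 [476.  96.   4.][121 122 110] [482.  93.   6.][121 122 110] [489.  92.   5.][118 119 108] [506.  95.   1.][80 82 78]
184 [475.  91.   4.][96 98 90] [481.  90.   4.][81 82 79] [489.  93.   1.][55 58 58] [505.  89.   2.][54 58 58]
185 [475.  88.   2.][55 58 59] [481.  83.   6.][55 58 58] [488.  86.   3.][55 58 58] [504.  84.   3.][54 57 58]
186 [474.  83.   2.][55 58 58] [480.  79.   5.][54 58 58] [487.  83.   1.][55 59 59] [503.  78.   3.][54 57 59]
```

Depth shows the fingertip actually ends at z≈24 mm although the state says 3.2, so the TCP readout differs from the real tip by about 20 mm. No contact yet; I'll lower further with depth checks.

```bash
python3 -m inch '[[0,0,-0.3,0,0.2],[0,0,-0.6,0,0.2],[0,0,-0.9,0,0.2],[0,0,-1.1,0,0.2],[0,0,-1.3,0,0.2],[0,0,-1.3,0,0.2],[0,0,-1.3,0,0.2],[0,0,-1.3,0,0.2]]'
python3 - <<'E'
from h import *
np.set_printoptions(precision=0,suppress=True)
S=imaging.camera("side")
for v in range(177,186): print(v,*[str(at(S,u,v))+str(S["img"][v,u]) for u in (244,246,248,250)])
E
```

```text
time: 11.9
tool_pos: [482.5, 120.5, -9.7]
eef_rot: [[-0.078, 0.997, 0.0], [0.997, 0.078, 0.0], [0.0, 0.0, -1.0]]
force: [0.0, -0.1, 0.1]
finger_gap: 0.198
177 [462.  31.  87.][19 18 19] [469.  30.  87.][15 16 16] [475.  29.  87.][18 18 19] [481.  30.  86.][15 14 16]
178 [463.  34.  80.][43 44 43] [476. 101.  21.][17 18 19] [483. 102.  20.][14 13 13] [490. 104.  17.][17 18 17]
179 [471. 118.   3.][67 69 66] [477. 105.  14.][23 23 23] [483. 104.  13.][34 34 32] [490. 106.  11.][60 62 55]
180 [470. 109.   6.][68 68 66] [477. 109.   5.][52 53 51] [484. 108.   6.][76 78 72] [490. 106.   7.][119 120 108]
181 [470. 107.   3.][68 69 66] [476. 104.   6.][68 70 67] [483. 100.   8.][76 78 74] [490. 103.   5.][120 122 109]
182 [469.  97.   7.][77 79 74] [476. 103.   2.][82 84 77] [482.  98.   6.][92 93 86] [489.  97.   6.][126 127 114]
183 [468.  91.   9.][115 115 105] [476.  97.   3.][121 123 110] [482.  92.   7.][120 121 108] [489.  94.   4.][119 120 109]
184 [469.  94.   2.][120 120 109] [475.  91.   3.][97 98 91] [482.  93.   1.][81 83 80] [488.  88.   5.][55 57 58]
185 [468.  93.  -2.][54 58 58] [475.  90.   0.][53 57 58] [481.  85.   4.][55 58 59] [487.  84.   4.][54 58 58]
```

```bash
python3 -m inch '[[0,0,-0.1,0,0.2],[0,0,-0.2,0,0.2],[0,0,-0.3,0,0.2],[0,0,-0.35,0,0.2],[0,0,-0.35,0,0.2],[0,0,-0.35,0,0.2],[0,0,-0.35,0,0.2],[0,0,-0.35,0,0.2]]'
```

```text
time: 12.95
tool_pos: [482.4, 120.4, -13.3]
eef_rot: [[-0.078, 0.997, 0.0], [0.997, 0.078, 0.0], [0.0, 0.0, -1.0]]
force: [-1.0, 0.1, 0.3]
finger_gap: 0.199
```

```bash
python3 -m inch '[[0,0,-0.03,0,0.2],[0,0,-0.05,0,0.2],[0,0,-0.07,0,0.2],[0,0,-0.08,0,0.2],[0,0,-0.08,0,0.2],[0,0,-0.08,0,0.2],[0,0,-0.08,0,0.2],[0,0,-0.08,0,0.2]]'
```

```text
time: 13.95
tool_pos: [482.4, 120.4, -14.1]
eef_rot: [[-0.079, 0.997, 0.0], [0.997, 0.079, 0.0], [0.0, 0.0, -1.0]]
force: [-0.9, -0.7, -0.3]
finger_gap: 0.195
```

```bash
python3 -m inch '[[0,0,-0.03,0,0.2],[0,0,-0.05,0,0.2],[0,0,-0.07,0,0.2],[0,0,-0.08,0,0.2],[0,0,-0.08,0,0.2],[0,0,-0.08,0,0.2],[0,0,-0.08,0,0.2],[0,0,-0.08,0,0.2]]'
```

```text
time: 14.95
tool_pos: [482.4, 120.4, -14.9]
eef_rot: [[-0.078, 0.997, 0.0], [0.997, 0.078, 0.0], [0.0, 0.0, -1.0]]
force: [0.7, -0.5, -0.3]
finger_gap: 0.198
```

```bash
python3 -m inch '[[0,0,-0.03,0,0.2],[0,0,-0.05,0,0.2],[0,0,-0.07,0,0.2],[0,0,-0.07,0,0.2],[0,0,-0.07,0,0.2],[0,0,-0.07,0,0.2],[0,0,-0.07,0,0.2],[0,0,-0.07,0,0.2]]'
```

```text
time: 15.95
tool_pos: [482.4, 120.4, -15.6]
eef_rot: [[-0.079, 0.997, 0.0], [0.997, 0.079, 0.0], [0.0, 0.0, -1.0]]
force: [0.5, -0.6, -0.8]
finger_gap: 0.201
```

```bash
python3 -m inch '[[0,0,-0.03,0,0.2],[0,0,-0.05,0,0.2],[0,0,-0.07,0,0.2],[0,0,-0.07,0,0.2],[0,0,-0.07,0,0.2],[0,0,-0.07,0,0.2],[0,0,-0.07,0,0.2],[0,0,-0.07,0,0.2]]'
```

```text
time: 16.95
tool_pos: [482.7, 120.5, -15.9]
eef_rot: [[-0.078, 0.997, 0.0], [0.997, 0.078, 0.0], [0.0, 0.001, -1.0]]
force: [-1.5, -0.3, 5.1]
finger_gap: 0.199
```

```bash
python3 - <<'E'
from h import *
np.set_printoptions(precision=0,suppress=True)
S=imaging.camera("side")
for v in range(178,186): print(v,*[str(at(S,u,v))+str(S["img"][v,u]) for u in (244,246,248,250)])
print(sense()["force"])
E
```

```text
178 [463.  34.  81.][15 16 16] [469.  33.  81.][18 18 19] [475.  33.  80.][12 11 11] [481.  32.  80.][16 17 16]
179 [463.  36.  75.][31 31 30] [469.  31.  78.][17 17 18] [475.  31.  78.][17 18 17] [481.  31.  77.][16 16 16]
180 [470. 111.   5.][56 56 54] [476. 102.  12.][16 15 16] [483. 100.  13.][25 24 24] [489.  99.  12.][35 35 32]
181 [470. 106.   4.][68 69 66] [477. 106.   4.][37 38 37] [483. 104.   5.][56 57 54] [490. 104.   4.][87 88 79]
182 [469. 101.   5.][77 78 74] [476.  98.   6.][82 83 77] [483.  98.   5.][92 93 87] [489.  98.   5.][125 126 113]
183 [469.  96.   4.][113 114 104] [476.  96.   4.][122 123 111] [482.  93.   6.][119 121 109] [489.  93.   5.][119 119 108]
184 [468.  92.   3.][112 113 103] [475.  90.   4.][97 98 91] [482.  91.   3.][80 82 78] [488.  88.   5.][54 58 58]
185 [468.  87.   3.][55 58 59] [475.  89.   1.][54 58 58] [481.  87.   2.][56 59 59] [488.  85.   3.][54 58 58]
[-0. -0.  5.]
```

Contact: 5 N. Now slide the card diagonally in front of the slot, turning it 4.5°.

```bash
python3 -m inch '[[0.2,-0.2,0,0,0.2],[0.6,-0.6,0,0.5,0.2],[1.0,-1.1,0,1.0,0.2],[1.4,-1.6,0,1.5,0.2],[1.8,-2.0,0,2.0,0.2],[2.2,-2.4,0,2.2,0.2],[2.4,-2.7,0,2.2,0.2],[2.4,-2.7,0,2.2,0.2]]'
```

```text
time: 18.0
tool_pos: [507.5, 93.0, -15.9]
eef_rot: [[-0.116, 0.993, 0.002], [0.993, 0.116, -0.0], [-0.0, 0.002, -1.0]]
force: [1.2, -1.0, 4.6]
finger_gap: 0.204
```

```bash
python3 -m inch '[[0.2,-0.2,0,0,0.2],[0.6,-0.6,0,0.5,0.2],[1.0,-1.1,0,1.0,0.2],[1.4,-1.6,0,1.5,0.2],[1.8,-2.0,0,2.0,0.2],[2.2,-2.4,0,2.2,0.2],[2.4,-2.6,0,2.2,0.2],[2.4,-2.6,0,2.2,0.2]]'
python3 - <<'E'
from h import *
S=imaging.camera("side"); T=imaging.camera("top")
a=cv2.resize(T["img"][100:180,190:260,::-1],None,fx=5,fy=5,interpolation=cv2.INTER_CUBIC)
b=cv2.resize(S["img"][145:205,240:345,::-1],None,fx=4,fy=4,interpolation=cv2.INTER_CUBIC)
c=np.zeros((400,770,3),np.uint8); c[:,:350]=a; c[:240,350:]=b
cv2.imwrite("pics/slide.png",c)
E
```

```text
time: 19.0
tool_pos: [531.1, 67.2, -15.9]
eef_rot: [[-0.155, 0.988, 0.001], [0.988, 0.155, 0.0], [-0.0, 0.001, -1.0]]
force: [-1.4, -0.1, 5.7]
finger_gap: 0.2
```

View pics/slide.png

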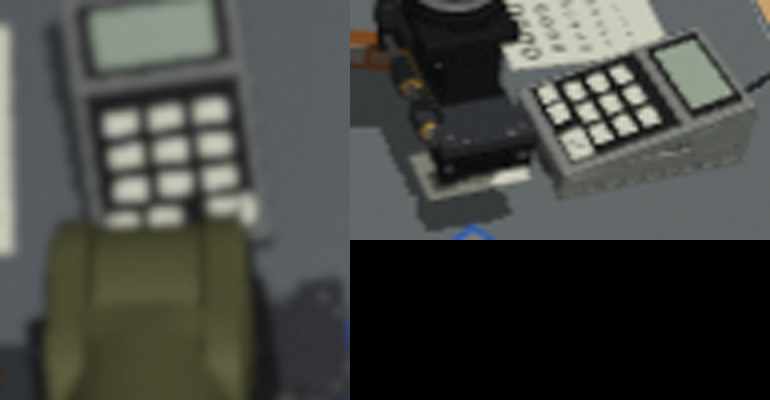

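```bash
python3 - <<'E'
from h import *
S=imaging.camera("side"); save(S,"s3.png",[253,155,343,200],8.8)
E
```

```text
(no output)
```

View pics/s3.png

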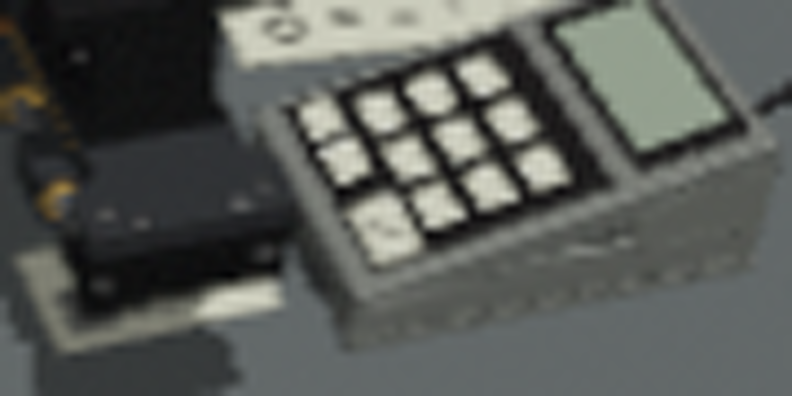

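The crop shows the card's rear-right corner at (65,352) and front-right corner at (283,303). The terminal's bottom corners are front-right (345,350) and back-right (752,265).

```bash
python3 - <<'E'
from fit import *
S=imaging.camera("side"); 
px=lambda x,y:((x+.5)/8.8-.5+253,(y+.5)/8.8-.5+155)
def W(x,y,z): return onplane(S,*px(x,y),z)[:2]
fr,br=W(345,350,3),W(752,265,3); d=br-fr; print("term",fr,br,np.linalg.norm(d),np.degrees(np.arctan2(d[1],d[0])))
a,b,c=W(65,352,4),W(283,303,4),W(20,255,4); e=b-a; print("card",a,b,np.linalg.norm(e),np.degrees(np.arctan2(e[1],e[0])),"w",np.linalg.norm(c-a))
# top-surface points for terminal (3.0 pad)
obs=[((0,-56,0),px(345,350)),((165,-56,0),px(752,265)),((0,-56,28),px(362,300)),((0,56,28),px(262,117)),((165,-56,63),px(775,145)),((19,-33,38),px(385,230))]
res=lambda q:np.concatenate([np.subtract(proj(S,pose(*q,P,3)),uv) for P,uv in obs])
f=least_squares(res,[606,79,.15],x_scale=[1,1,.01]); print(f.x[:2],np.degrees(f.x[2]),f.fun.reshape(-1,2).T)
x,y,t=f.x
R=np.array([[np.cos(t),np.sin(t)],[-np.sin(t),np.cos(t)]])
for n,q in(("rear-right",a),("front-right",b),("rear-left",c),("tool",np.array([531.1,67.2]))): print(n,R@(q-[x,y]))
E
```

```text
term [616.04  24.75] [779.88  52.38] 166.15441604229687 9.573692106576129
card [513.72  34.81] [597.96  51.42] 85.86361470500763 11.156107211031774 w 55.43686669041891
[608.18  77.  ] 9.65237090242954 [[ 0.65  0.36 -0.57 -1.37  0.95 -0.05]
 [ 0.59  0.57 -0.13 -0.8  -0.31 -0.25]]
rear-right [-100.2   -25.75]
front-right [-14.37 -23.5 ]
rear-left [-100.34   29.69]
tool [-77.63   3.27]
```

```bash
python3 -m inch '[[0.1,-0.05,0,-0.3,0.2],[0.4,-0.05,0,-0.7,0.2],[0.8,0,0,-0.7,0.2],[1.2,0.05,0,-0.7,0.2],[1.6,0.12,0,-0.7,0.2],[2.0,0.18,0,-0.7,0.2],[2.0,0.18,0,-0.7,0.2],[2.0,0.18,0,-0.7,0.2]]'
python3 - <<'E'
from h import *
S=imaging.camera("side"); save(S,"s4.png",[253,155,343,200],8.8)
E
```

```text
time: 20.2
tool_pos: [551.1, 69.2, -15.9]
eef_rot: [[-0.143, 0.99, 0.001], [0.99, 0.143, 0.0], [-0.0, 0.001, -1.0]]
force: [-0.0, 0.1, 4.6]
finger_gap: 0.202
```

View pics/s4.png

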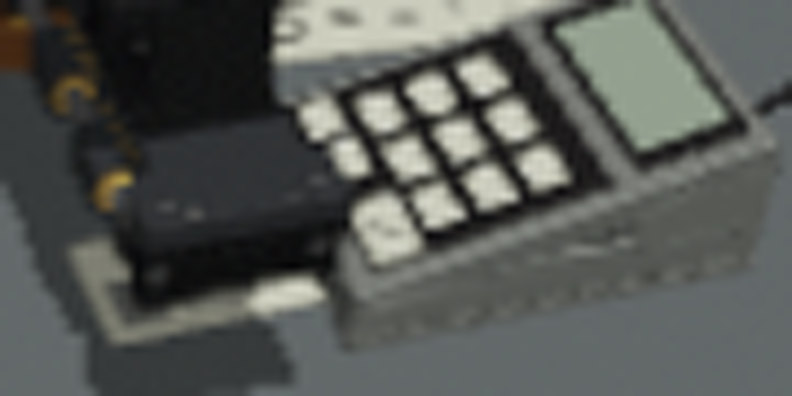

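The card's nose has entered the flare; its right edge meets the front face at (327,297). I'll keep going slowly along the slot and watch the force.

```bash
python3 -m inch '[[0.15,0.02,0,0,0.2],[0.3,0.05,0,0,0.2],[0.45,0.07,0,0,0.2],[0.6,0.1,0,0,0.2],[0.75,0.12,0,0,0.2],[0.9,0.15,0,0,0.2],[1.0,0.16,0,0,0.2],[1.0,0.16,0,0,0.2]]'
```

```text
time: 21.25
tool_pos: [560.6, 70.6, -15.9]
eef_rot: [[-0.143, 0.99, 0.0], [0.99, 0.143, 0.0], [-0.0, 0.0, -1.0]]
force: [-0.1, -0.6, 6.7]
finger_gap: 0.201
```

```bash
python3 -m inch '[[0.15,0.02,0,0,0.2],[0.3,0.05,0,0,0.2],[0.45,0.07,0,0,0.2],[0.6,0.1,0,0,0.2],[0.75,0.12,0,0,0.2],[0.9,0.15,0,0,0.2],[1.0,0.16,0,0,0.2],[1.0,0.16,0,0,0.2]]'
python3 - <<'E'
from h import *
S=imaging.camera("side"); save(S,"s5.png",[253,155,343,200],8.8); print(sense()["force"],sense()["torque"])
E
```

```text
time: 22.25
tool_pos: [570.6, 72.3, -15.9]
eef_rot: [[-0.143, 0.99, 0.0], [0.99, 0.143, 0.0], [0.0, 0.0, -1.0]]
force: [-1.7, -0.3, 6.0]
finger_gap: 0.2
[-1.12408284  0.44271642  7.23170277] [ 1.55821895e-03  2.78811400e-01 -4.16424401e-05]
```

View pics/s5.png

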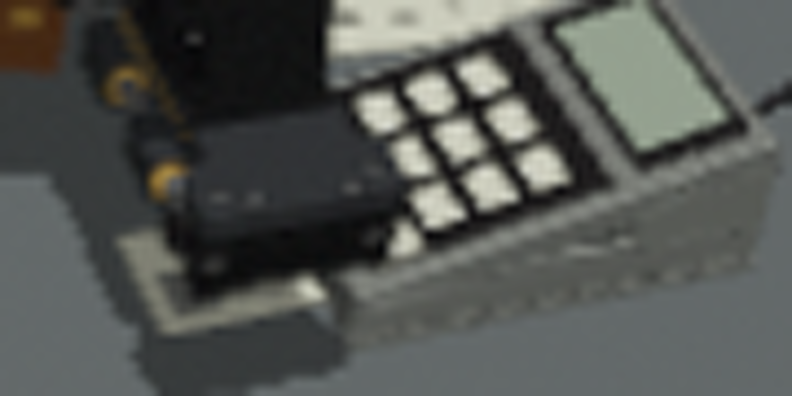

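```bash
python3 - <<'E'
from fit import *
S=imaging.camera("side"); px=lambda x,y:((x+.5)/8.8-.5+253,(y+.5)/8.8-.5+155)
x,y,t=608.18,77,np.radians(9.65); R=np.array([[np.cos(t),np.sin(t)],[-np.sin(t),np.cos(t)]])
for n,p in(("s3rr",(65,352)),("s3rl",(20,255)),("s4rr",(117,345)),("s4rl",(73,247)),("rr",(165,334)),("rl",(120,237)),("edge@mouth",(325,296))): print(n,R@(onplane(S,*px(*p),4)[:2]-[x,y]))
print(R@(np.array([570.6,72.3])-[x,y]))
E
```

```text
s3rr [-100.2   -25.76]
s3rl [-100.34   29.68]
s4rr [-80.8 -27.6]
s4rl [-79.75  28.37]
rr [-62.01 -27.01]
rl [-60.87  28.78]
edge@mouth [  2.06 -24.32]
[-37.84   1.67]
```

```bash
python3 -m inch '[[0.12,0.02,-0.01,0,0.2],[0.25,0.04,-0.01,0,0.2],[0.37,0.06,-0.01,0,0.2],[0.5,0.08,-0.01,0,0.2],[0.62,0.1,-0.01,0,0.2],[0.75,0.12,-0.01,0,0.2],[0.9,0.15,-0.01,0,0.2],[1.0,0.17,-0.01,0,0.2]]'
```

```text
time: 23.35
tool_pos: [579.1, 73.7, -16.0]
eef_rot: [[-0.143, 0.99, -0.003], [0.99, 0.143, -0.0], [0.0, -0.003, -1.0]]
force: [-5.7, -0.6, 11.3]
finger_gap: 0.202
```

```bash
python3 -m inch '[[0.12,0.02,0,0,0.2],[0.22,0.04,0,0,0.2],[0.32,0.05,0,0,0.2],[0.42,0.07,0,0,0.2],[0.5,0.08,0,0,0.2],[0.6,0.1,0,0,0.2],[0.6,0.1,0,0,0.2],[0.6,0.1,0,0,0.2]]'; python3 - <<'E'
from h import *
for _ in range(3): S=imaging.camera("side"); print(sense()["force"])
save(S,"s6.png",[253,155,343,200],8.8)
E
```

```text
time: 24.35
tool_pos: [585.2, 74.7, -16.0]
eef_rot: [[-0.142, 0.99, -0.003], [0.99, 0.142, -0.0], [0.0, -0.003, -1.0]]
force: [-4.1, -0.3, 9.4]
finger_gap: 0.201
[-5.41654308 -0.39503363 10.6869428 ]
[-4.62301439 -0.57653941 10.72041666]
[-4.11318278 -0.34995401 11.56213785]
```

View pics/s6.png

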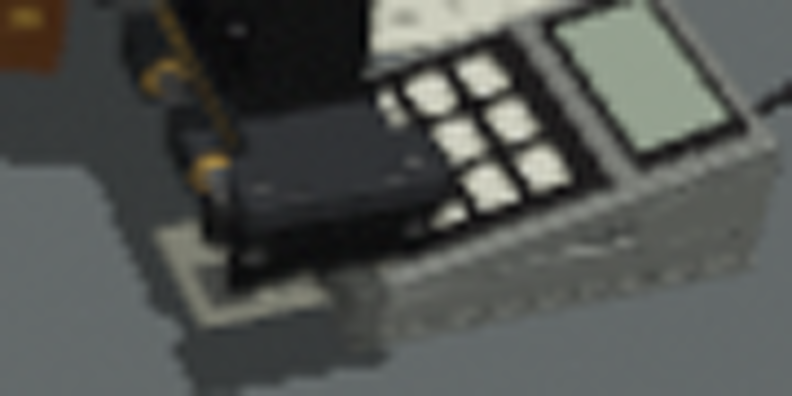

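Rear-right corner is now at (203,327), i.e. nose ≈39.5 mm in. A further gentle push will confirm the stop.

```bash
python3 -m inch '[[0.05,0.01,0,0,0.2],[0.1,0.02,0,0,0.2],[0.15,0.02,0,0,0.2],[0.2,0.03,0,0,0.2],[0.2,0.03,0,0,0.2],[0.2,0.03,0,0,0.2],[0.2,0.03,0,0,0.2],[0.2,0.03,0,0,0.2]]'; python3 - <<'E'
from h import *
f=[]
for _ in range(4): S=imaging.camera("side"); f.append(sense()["force"])
print(np.mean(f,0))
E
```

```text
time: 25.5
tool_pos: [587.1, 75.0, -15.9]
eef_rot: [[-0.143, 0.99, -0.003], [0.99, 0.143, -0.0], [0.0, -0.003, -1.0]]
force: [-4.2, -1.5, 11.5]
finger_gap: 0.2
[-4.84827319 -0.3898394  11.39370883]
```

```bash
python3 -m inch '[[0.05,0.01,0,0,0.2],[0.1,0.02,0,0,0.2],[0.15,0.02,0,0,0.2],[0.2,0.03,0,0,0.2],[0.2,0.03,0,0,0.2],[0.2,0.03,0,0,0.2],[0.2,0.03,0,0,0.2],[0.2,0.03,0,0,0.2]]'; python3 - <<'E'
from h import *
f=[]
for _ in range(4): S=imaging.camera("side"); f.append(sense()["force"])
print(np.mean(f,0))
save(S,"s7.png",[253,155,343,200],8.8)
E
```

```text
time: 26.7
tool_pos: [589.1, 75.2, -16.0]
eef_rot: [[-0.142, 0.99, -0.003], [0.99, 0.142, -0.0], [0.0, -0.003, -1.0]]
force: [-5.0, -0.2, 11.4]
finger_gap: 0.202
[-5.17113005 -0.75364424 10.98270398]
```

```bash
python3 - <<'E'
import cv2,numpy as np
def edge(n):
    g=cv2.imread("pics/"+n).astype(float).mean(2); out=[]
    for r in range(250,320,10):
        row=g[r,120:260]; i=np.argmax(row); 
        lo,hi=row[:i].min(),row[i]; j=i
        while row[j]>(lo+hi)/2: j-=1
        out.append(120+j+((lo+hi)/2-row[j])/(row[j+1]-row[j]))
    return np.array(out)
a=edge("s5.png");b=edge("s6.png");c=edge("s7.png"); np.set_printoptions(precision=1,suppress=True)
print(a,b,c,np.median(b-a)/2.55,np.median(c-b)/2.55)
E
```

```text
[126.4 127.8 132.8 135.5 140.9 221.9 203.8] [163.2 167.8 172.2 177.  181.3 187.1 191.7] [166.8 170.5 176.3 180.5 186.5 190.4 197.4] 15.443510737628385 1.4191690662278904
```

View pics/s7.png

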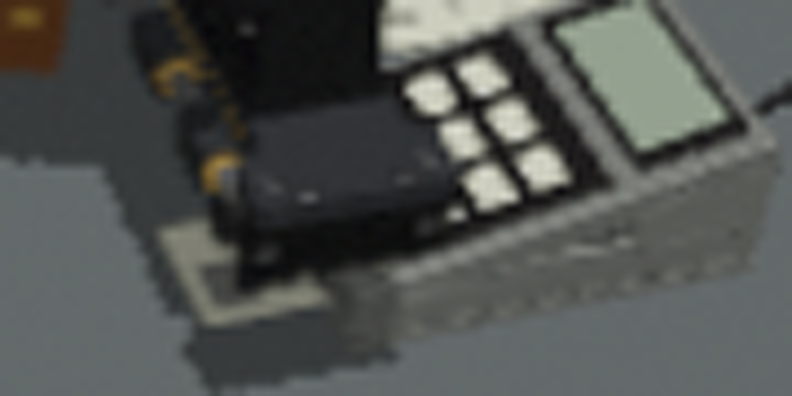

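```bash
python3 -m inch '[[0,0,-0.01,0,0.2],[0,0,-0.03,0,0.2],[0.05,0.01,-0.03,0,0.2],[0.1,0.02,-0.03,0,0.2],[0.15,0.02,-0.03,0,0.2],[0.2,0.03,-0.03,0,0.2],[0.2,0.03,-0.03,0,0.2],[0.2,0.03,-0.03,0,0.2]]'; python3 - <<'E'
from h import *
f=[]
for _ in range(4): S=imaging.camera("side"); f.append(sense()["force"])
print(np.mean(f,0))
save(S,"s8.png",[253,155,343,200],8.8)
def edge(n):
    g=cv2.imread("pics/"+n).astype(float).mean(2); out=[]
    for r in range(250,320,5):
        row=g[r,120:260]; i=np.argmax(row); 
        lo,hi=row[:i].min(),row[i]; j=i
        while row[j]>(lo+hi)/2: j-=1
        out.append(120+j+((lo+hi)/2-row[j])/(row[j+1]-row[j]))
    return np.array(out)
print(np.median(edge("s8.png")-edge("s7.png"))/2.55)
E
```

```text
time: 27.9
tool_pos: [591.1, 75.4, -16.0]
eef_rot: [[-0.142, 0.99, -0.003], [0.99, 0.142, -0.0], [0.0, -0.003, -1.0]]
force: [-6.1, -0.6, 12.4]
finger_gap: 0.201
[-6.20536522 -0.83306963 13.2167085 ]
0.0797241973712608
```

The card didn't move (0.08 mm) while the push rose to 6.2 N and the fingers slipped, so it is against the stop. Lifting off straight up.

```bash
python3 -m inch '[[0,0,0.1,0,0.2],[0,0,0.5,0,0.2],[0,0,2,0,0.2],[0,0,4,0,0.2],[0,0,7,0,0],[0,0,7,0,0],[0,0,7,0,0],[0,0,7,0,0]]'
python3 - <<'E'
from fit import *
S=imaging.camera("side"); save(S,"s9.png",[253,155,343,200],8.8)
g=[]
def edge(n):
    g=cv2.imread("pics/"+n).astype(float).mean(2); out=[]
    for r in range(250,320,5):
        row=g[r,120:260]; i=np.argmax(row); 
        lo,hi=row[:i].min(),row[i]; j=i
        while row[j]>(lo+hi)/2: j-=1
        out.append(120+j+((lo+hi)/2-row[j])/(row[j+1]-row[j]))
    return np.array(out)
print((edge("s9.png")-edge("s8.png"))/2.55)
E
```

```text
time: 29.1
tool_pos: [591.7, 76.0, 52.6]
eef_rot: [[-0.143, 0.99, -0.001], [0.99, 0.143, -0.0], [-0.0, -0.001, -1.0]]
force: [0.7, 0.8, -0.6]
finger_gap: 0.003
[ 0.5   0.05 -0.03  1.    1.08  1.07  1.04  1.03  1.44  1.43  0.71 -0.25
 -0.18 -1.13]
```

View pics/s9.png

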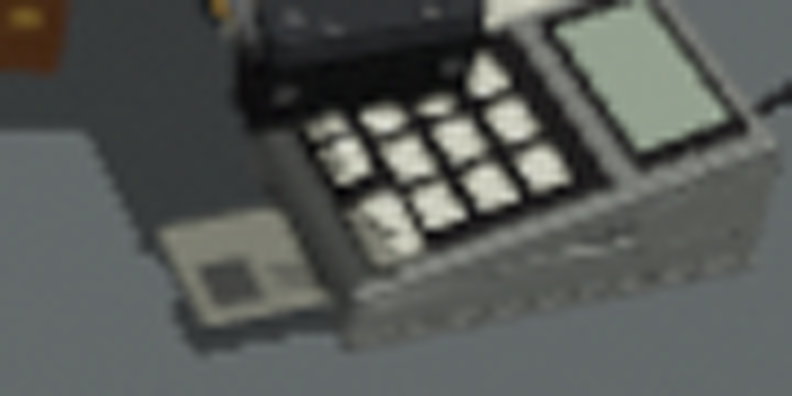

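Seated: the card sticks out squarely from the slot, rear corners at (163,230) and (207,327). Next, the confirm key.

```bash
python3 -m inch '[[1,-0.8,0,0,0],[2.2,-1.6,0,0.5,0],[3.3,-2.4,0,1,0],[3.7,-2.7,-0.5,1,0],[3.7,-2.7,-1.5,1,0],[3.7,-2.7,-2.2,1,0],[3.7,-2.7,-2.5,1,0],[3.7,-2.7,-2.5,1,0]]'
python3 - <<'E'
from fit import *
S=imaging.camera("side"); p=proj(S,[630.5,49.5,41]); print("key px",p)
for v in range(int(p[1])-8,int(p[1])+8): print(v,*[np.round(at(S,u,v)) for u in (292,296,300)])
E
```

```text
time: 30.15
tool_pos: [629.0, 49.3, 28.0]
eef_rot: [[-0.16, 0.987, -0.001], [0.987, 0.16, 0.0], [0.0, -0.001, -1.0]]
force: [-0.9, 0.8, 1.0]
finger_gap: 0.004
key px (np.float64(295.5380563988433), np.float64(180.10724721185872))
172 [629.  95.  37.] [609. -20. 135.] [611. -50. 160.]
173 [628.  90.  38.] [625.  35.  83.] [612. -48. 155.]
174 [626.  84.  38.] [626.  36.  78.] [613. -47. 150.]
175 [619.  57.  57.] [627.  39.  72.] [615. -43. 142.]
176 [619.  56.  54.] [628.  41.  66.] [615. -42. 138.]
177 [619.  54.  51.] [628.  39.  64.] [616. -42. 134.]
178 [623.  68.  35.] [627.  35.  63.] [616. -42. 130.]
179 [623.  66.  33.] [629.  42.  52.] [617. -39. 123.]
180 [622.  59.  34.] [629.  40.  50.] [616. -43. 124.]
181 [620.  54.  34.] [632.  49.  37.] [644.  43.  41.]
182 [619.  48.  36.] [630.  40.  42.] [642.  37.  43.]
183 [619.  45.  33.] [629.  36.  41.] [642.  34.  41.]
184 [618.  41.  33.] [628.  31.  41.] [642.  35.  36.]
185 [618.  41.  29.] [629.  34.  34.] [641.  28.  38.]
186 [617.  37.  28.] [628.  27.  36.] [641.  27.  35.]
187 [616.  32.  28.] [628.  27.  32.] [641.  27.  30.]
```

```bash
python3 -m inch '[[0.1,-0.1,-0.2,0,0],[0.1,-0.1,-0.4,0,0],[0.1,-0.1,-0.5,0,0],[0.1,-0.1,-0.6,0,0],[0.1,-0.1,-0.7,0,0],[0.1,-0.1,-0.7,0,0],[0.1,-0.1,-0.7,0,0],[0.1,-0.1,-0.7,0,0]]'
```

```text
time: 31.2
tool_pos: [630.5, 48.1, 21.4]
eef_rot: [[-0.16, 0.987, 0.0], [0.987, 0.16, 0.0], [0.0, 0.0, -1.0]]
force: [-1.0, -0.4, 1.8]
finger_gap: 0.004
```

```bash
python3 -m inch '[[0,0,-0.03,0,0],[0,0,-0.06,0,0],[0,0,-0.1,0,0],[0,0,-0.12,0,0],[0,0,-0.15,0,0],[0,0,-0.15,0,0],[0,0,-0.15,0,0],[0,0,-0.15,0,0]]'
```

```text
time: 32.2
tool_pos: [630.7, 48.1, 20.0]
eef_rot: [[-0.16, 0.987, 0.001], [0.987, 0.16, 0.0], [0.0, 0.001, -1.0]]
force: [1.2, -0.4, 3.1]
finger_gap: 0.003
```

```bash
python3 -m inch '[[0,0,-0.04,0,0],[0,0,-0.08,0,0],[0,0,-0.12,0,0],[0,0,-0.16,0,0],[0,0,-0.2,0,0],[0,0,-0.2,0,0],[0,0,-0.2,0,0],[0,0,-0.2,0,0]]'
```

```text
time: 33.2
tool_pos: [631.0, 48.1, 18.3]
eef_rot: [[-0.16, 0.987, 0.001], [0.987, 0.16, 0.0], [0.0, 0.001, -1.0]]
force: [2.7, 0.4, 5.4]
finger_gap: 0.007
```

```bash
python3 -m inch '[[0,0,-0.04,0,0],[0,0,-0.08,0,0],[0,0,-0.1,0,0],[0,0,-0.12,0,0],[0,0,-0.12,0,0],[0,0,-0.12,0,0],[0,0,-0.12,0,0],[0,0,-0.12,0,0]]'
```

```text
time: 34.2
tool_pos: [631.1, 48.2, 18.0]
eef_rot: [[-0.16, 0.987, 0.001], [0.987, 0.16, 0.001], [0.0, 0.002, -1.0]]
force: [-0.1, 0.3, 10.4]
finger_gap: 0.004
```

Soft spring travel from z≈21.5 to 18.1 (about 3.4 mm), then a hard rise to 10 N: the key is fully down. Let go and check.

```bash
python3 -m inch '[[0,0,0.3,0,0],[0,0,1,0,0],[0,0,3,0,0],[0,0,6,0,0],[0,0,10,0,0],[0,0,14,0,0],[0,0,16,0,0],[0,0,16,0,0]]'
python3 -m inch '[[0,3,0,0,0],[0,7,0,0,0],[0,11,0,0,0],[0,15,0,0,0],[0,19,0,0,0],[0,22,0,0,0],[0,22,0,0,0],[0,22,0,0,0]]'
python3 - <<'E'
from fit import *
S=imaging.camera("side"); T=imaging.camera("top"); save(S,"s10.png",[253,155,343,200],8.8)
a=cv2.imread("pics/s9.png").astype(float).mean(2); b=cv2.imread("pics/s10.png").astype(float).mean(2)
# card outline in side view on card plane
for n,p,tx,ty,tt in(("side",S,608.18,77,9.65),("top",T,605.4,81.1,8.68)):
    t=np.radians(tt); R=np.array([[np.cos(t),np.sin(t)],[-np.sin(t),np.cos(t)]]); M=np.array([tx,ty])
    q=[]
    for v in range(120,200):
        for u in range(190,320):
            w=R@(onplane(p,u,v,5)[:2]-M)
            if -75<w[0]<-3 and abs(w[1])<45 : q.append((*w,p["img"][v,u].astype(float).mean()))
    q=np.array(q); bg=np.median(q[(q[:,0]<-58)|(abs(q[:,1])>36),2]); m=q[:,2]>bg+28; c=q[m]
    print(n,"bg",bg,"n",m.sum(),"x min",np.percentile(c[:,0],[0,3]),"y",np.percentile(c[:,1],[2,50,98]))
    # rear edge line: min x per y bin
    e=[(y,c[abs(c[:,1]-y)<3,0].min()) for y in range(-21,22,6) if (abs(c[:,1]-y)<3).any()]; print(np.round(e,1).tolist(), "tilt deg",np.degrees(np.polyfit(*np.array(e).T,1)[0]))
print(sense()["force"],sense()["tool_pos"])
p0={"soap":(625,439),"glasses_case":(504,-431),"spectacles":(653,-257),"near_card":(682,245),"occluder":(418,414),"penlight":(501,-258)}
for l in p0:
    for n,p in(("top",T),("side",S)):
        for d in imaging.tip_of(p,l)[:1]: print(l,n,round(d["score"],2),onplane(p,*d["uv"],3.5)[:2],p0[l])
E
```

```text
time: 35.2
tool_pos: [631.0, 47.9, 178.0]
eef_rot: [[-0.16, 0.987, 0.002], [0.987, 0.16, 0.001], [0.0, 0.002, -1.0]]
force: [-0.5, 0.2, -0.5]
finger_gap: 0.008
time: 36.2
tool_pos: [629.9, 266.2, 174.8]
eef_rot: [[-0.159, 0.987, -0.002], [0.987, 0.159, -0.002], [-0.002, -0.003, -1.0]]
force: [0.3, 0.6, 0.8]
finger_gap: 0.007
side bg 101.33333333333333 n 137 x min [-46.81 -45.34] y [-27.41   3.79  28.76]
[[-21.0, -43.8], [-15.0, -45.3], [-9.0, -43.7], [-3.0, -45.3], [3.0, -46.8], [9.0, -46.7], [15.0, -45.1], [21.0, -46.7]] tilt deg -3.3375518273898255
top bg 96.66666666666667 n 231 x min [-47.76 -46.26] y [-30.82  -0.55  25.68]
[[-21.0, -44.7], [-15.0, -47.5], [-9.0, -46.7], [-3.0, -45.8], [3.0, -47.8], [9.0, -47.3], [15.0, -46.5], [21.0, -45.7]] tilt deg -0.6502587009521226
[-0.45 -0.66  0.26] [630.57 265.6  175.88]
soap side 0.67 [619.2  421.74] (625, 439)
glasses_case side 0.96 [ 506.45 -438.45] (504, -431)
spectacles top 0.73 [ 652.49 -254.1 ] (653, -257)
spectacles side 0.59 [ 651.87 -261.76] (653, -257)
near_card top 0.83 [673.83 245.89] (682, 245)
near_card side 0.67 [693.35 241.34] (682, 245)
occluder top 0.56 [415.08 420.94] (418, 414)
occluder side 0.77 [418.85 408.92] (418, 414)
penlight top 0.43 [ 498.15 -263.8 ] (501, -258)
penlight side 0.77 [ 495.04 -267.01] (501, -258)
```

```bash
python3 -c "
from workcell import r
print(r.close_job())"
```

```text
the job is handed in; nothing more can be done
None
```

The card is fully home in the slot, the confirm key was pressed and released, and I handed the job in at about 36 s. No verdict came back.

**Card:** I slid the white card flat with two fingertips pressing at 5–13 N, lined it up with the slot and pushed it in chip end first. The last 2 mm of push moved the fingers but not the card (0.08 mm), while the push rose to about 6 N, so I took it to be against the stop. After letting go, both cameras put its rear edge about 46 mm outside the mouth, which is right for fully home. It measured square to the slot within 0.7° from the top camera and 3.3° from the coarser side view; the limit is about 5°.

**Confirm key:** It gave softly for about 3.4 mm, then hardened to about 10 N, so I took it as fully down. I then lifted clear and the tool force read about zero.

**What disagreed:**
- The reported tool height was about 20 mm lower than the real fingertips. I found the card by depth images and touch instead.
- The two cameras' terminal fits differed by up to about 5 mm, so I steered by the card and terminal seen together in the side view.
- The last check for the soap was only a weak side-view hit, about 18 mm from its first position. The top camera didn't find it, and the arm never came near it. Everything else on the leave-alone list looked unmoved within the detector's noise of roughly 12 mm.

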